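# Strip the reducer shaft into its kitting nests

### The job

Strip the gearbox shaft that stands upright in the grey stand: lift off the collar, the pinion, the bearing and the gear, from the top down, and set each one flat in the white nest on the kitting plate that fits it, the same way up as it stood. Each nest's pocket is only a little wider than its own part; set the parts down, do not drop them.

Things in the scene. Friction and masses are not known exactly. Their poses are not given: they have to be found in the camera images.
- collar: Black steel shaft collar, a plain ring 28 mm in diameter and 14 mm high with a 16 mm bore: the top part of the stack. Origin: centre of its underside (71 mm above the bench at the start), z up along its axis. It sits loosely over the last 5 mm of the shaft, on the pinion. 0.05 kg.
- pinion: Small steel spur pinion, 38 mm over its 18 teeth, 14 mm high, 16 mm bore, no hub: second from the top, below the collar and on the bearing. Origin: centre of its underside (57 mm above the bench at the start), z up along its axis. 0.09 kg.
- bearing: Ball bearing, 52 mm outer diameter, 15 mm high, 25 mm bore, bright rings with a dark shield between them: third from the top, below the pinion and on the gear's hub. Origin: centre of its underside (42 mm above the bench at the start), z up along its axis. 0.13 kg.
- gear: Large steel spur gear at the bottom of the stack: 78 mm over its 36 teeth, toothed disc 10 mm high; on it a plain hub 40 mm in diameter that rises to 22 mm above the underside (grip it by this hub, above the disc). 25 mm bore. Origin: centre of its underside (20 mm above the bench at the start), z up along its axis, hub upward. 0.3 kg.
- stand: Grey stand fixed to the bench: square foot 88 x 88 x 12 mm, a boss up to 20 mm on which the gear rests, and a fixed upright steel shaft, 21 mm thick from 20 to 56 mm and 12 mm thick from there to its end 76 mm above the bench. Every part has 2 mm of play round the shaft and lifts straight up without force. Origin: on the shaft's axis at bench height, z up.
- grey_box: An obstacle, not part of the job: a closed grey box, 215 mm deep, 205 mm wide and 134 mm high, standing fixed behind the stand, to the left of the plate. Carry parts over or round it. Origin: centre of its underside, z up.
- nest_gear: White turned plastic nest ring, 105 mm outer diameter, 11 mm high, with one round pocket 86 mm wide and 5 mm deep (upper 3 mm of the pocket wall is a 45 degree chamfer, so 92 mm at the mouth) and a dark rubber floor; fixed on an aluminium plate 8 mm thick that lies on the bench. Origin: centre of its underside, on top of the plate; pocket floor 6 mm, rim 11 mm above it. It is the nest of the gear. z up; its yaw means nothing.
- nest_bearing: White turned plastic nest ring, 79 mm outer diameter, 11 mm high, with one round pocket 60 mm wide and 5 mm deep (upper 3 mm of the pocket wall is a 45 degree chamfer, so 66 mm at the mouth) and a dark rubber floor; fixed on an aluminium plate 8 mm thick that lies on the bench. Origin: centre of its underside, on top of the plate; pocket floor 6 mm, rim 11 mm above it. It is the nest of the bearing. z up; its yaw means nothing.
- nest_pinion: White turned plastic nest ring, 65 mm outer diameter, 11 mm high, with one round pocket 46 mm wide and 5 mm deep (upper 3 mm of the pocket wall is a 45 degree chamfer, so 52 mm at the mouth) and a dark rubber floor; fixed on an aluminium plate 8 mm thick that lies on the bench. Origin: centre of its underside, on top of the plate; pocket floor 6 mm, rim 11 mm above it. It is the nest of the pinion. z up; its yaw means nothing.
- nest_collar: White turned plastic nest ring, 55 mm outer diameter, 11 mm high, with one round pocket 36 mm wide and 5 mm deep (upper 3 mm of the pocket wall is a 45 degree chamfer, so 42 mm at the mouth) and a dark rubber floor; fixed on an aluminium plate 8 mm thick that lies on the bench. Origin: centre of its underside, on top of the plate; pocket floor 6 mm, rim 11 mm above it. It is the nest of the collar. z up; its yaw means nothing.

How it is judged:
On the way, in this order (a step that is already met when the one before it is completed fails the run):
1. the collar lies flat in its own nest (horizontal distance between collar and nest_collar below 0.006 m and z of collar in the frame of nest_collar between 0.004 and 0.008 m and angle between collar's own z axis and vertical below 0.08 rad), for 0.2 s.
2. the pinion lies flat in its own nest (horizontal distance between pinion and nest_pinion below 0.006 m and z of pinion in the frame of nest_pinion between 0.004 and 0.008 m and angle between pinion's own z axis and vertical below 0.08 rad), for 0.2 s.
3. the bearing lies flat in its own nest (horizontal distance between bearing and nest_bearing below 0.006 m and z of bearing in the frame of nest_bearing between 0.004 and 0.008 m and angle between bearing's own z axis and vertical below 0.08 rad), for 0.2 s.
4. the gear lies flat in its own nest (horizontal distance between gear and nest_gear below 0.006 m and z of gear in the frame of nest_gear between 0.004 and 0.008 m and angle between gear's own z axis and vertical below 0.08 rad), for 0.2 s.
At the end, for the whole second after the job is handed in: Collar, pinion, bearing and gear each lie at rest on the pocket floor of their own nest: centred within 6 mm, within 2 mm of the floor in height, upright (gear hub up) within 0.08 rad, and released (all of step 1 and all of step 2 and all of step 3 and all of step 4 and linear speed of each of gear, bearing, pinion, collar below 0.02 m/s and contact force between the fingers and gear below 0.05 N and contact force between the fingers and bearing below 0.05 N and contact force between the fingers and pinion below 0.05 N and contact force between the fingers and collar below 0.05 N); the robot touches nothing.
It fails at once if the gear is dropped (it falls free for more than about 3 cm) (linear speed of gear above 0.8 m/s and contact force between the fingers and gear below 0.05 N).
It fails at once if the bearing is dropped (it falls free for more than about 3 cm) (linear speed of bearing above 0.8 m/s and contact force between the fingers and bearing below 0.05 N).
It fails at once if the pinion is dropped (it falls free for more than about 3 cm) (linear speed of pinion above 0.8 m/s and contact force between the fingers and pinion below 0.05 N).
It fails at once if the collar is dropped (it falls free for more than about 3 cm) (linear speed of collar above 0.8 m/s and contact force between the fingers and collar below 0.05 N).
It also fails if it takes over 109 s, if anything falls off the work surface, if the arm or the gripper's body presses on something with over 40 N, if the wrist force passes 120 N, or if a joint passes its speed limit or range.

### The arm

A 7-joint arm with a two-finger parallel gripper is mounted at the origin on a cart in front of the work surface, level with it; the furniture and walls round the work are solid. World frame = base frame: x ahead of the robot, y to its left, z up, the work surface at z = 0. Lengths are in m, angles in rad, forces in N, time in s.
With the tool pointing down it reaches from about 0.425 to 0.95 m from the base axis. Payload 16.7 kg.
Tool frame: the origin (TCP) lies on the mounting face of the last link; the fingertips stand 199 mm ahead of it and the grasp point (between the pads) lies 180 mm ahead of it; z points along the fingers, y is the direction in which the jaws open and shut (so a half turn about z gives the same grasp; the last joint's range is limited). The gripper opens to 94 mm and grips with 3 to 60 N. Pads are 16 mm wide; open, the fingers measure 119 mm over their backs; the gripper's body (75 mm by 177 mm) begins 78 mm behind the grasp point.
Start: joints at [1.19, 0.426, 0.074, 1.606, -0.034, 1.111, -0.067], TCP at [0.155, -0.657, 0.405] pointing down, gripper open.
Joint ranges: [-2.85, 2.85], [-0.5, 2.14], [-1.23, 1.37], [0.21, 2.46], [-1.02, 4.16], [0.16, 2.05], [-2.73, 2.73]. Speed limits (rad/s): [1.89, 1.89, 2.39, 2.39, 3.01, 3.01, 3.01].

### API

Orientations are given as a unit quaternion [w, x, y, z].
In Python, from cell import env, optics, workorder gives the robot as it stands.
- The arm moves only by the tool jog_arm, never from a script. Its argument "increments" is a list of rows, each an object with "xyz": the shift along the tool's x, y, z in mm, a list of three; "rotation": the turn, a rotation vector about the tool's x, y, z in rad, a list of three. In form: [{"xyz": [tx, ty, tz], "rotation": [wx, wy, wz]}, ...]. A call has 1 to 20 rows; each row shifts and turns the pose as measured when the row begins, along the tool's axes as they then stand; what a row does not reach is not made up. A row lasts 1/12 s, in which the tool goes at most 41.7 mm and 7.16 degrees, less where a joint would pass 70% of its speed; a pose out of reach is approached as far as the arm can. A call is refused whole if a number of a shift passes 41.7 or a number of a turn 0.125, either way. A call with a gripper value outside its range is refused whole. "jaw" is the closure, from -1 (fully open) to 1 (shut), so that 0 is half open, set as the call begins (left out, the last holds). The fingers move at their own pace and stop on an object; "newtons" is the grip in N (left out, the last holds). Time passes only in rows, so rows that do not move let the fingers close. It gives the time, the measured TCP pose, the force and the opening at its end, in the units of the state.
- env.read_state(): the state, without advancing time (a new reading comes with each control period).
- optics.capture(name): name is "side" or "top"; returns the picture (384x512x3 uint8, red, green, blue); there is no depth.
- optics.get_calibration(name): a dict with "mtx" (3x3 intrinsics, pixels), "k1" (the pictures are not rectified: a ray, as slopes to the right and down, at radius r is drawn at 1 + k1 r^2 times it, then the intrinsics apply), "extrinsics" (4x4, takes a point from camera to world coordinates). Camera axes: x right, y down, z forward; pixel columns grow to the right and rows downward; lengths in m; the calibration is good to about 2 mm. A picture is of the moment at which its call begins. get_calibration takes no time and is no camera call.
- workorder.job_done(): hands the job in, once; it reports no verdict.
The state is a dict: "clock": time; "qpos": joint angles; "qvel": joint speeds; "joint_efforts": joint torques, N m; "position": TCP position; "tcp_rot": TCP orientation; "force": force on the tool from outside, world axes, zero at the start; "wrist_torque": the same for the moment, N m; "grip_width": opening from 0.0 (shut) to 1.0 (fully open).
Only numpy, scipy, OpenCV 4.12 (cv2) and the standard library are available. Lean on these libraries where they do the work, as an engineer would, in place of code of your own. Each camera call takes 0.05 s, during which the arm holds its last target. There are 200 camera calls.

## Working session

There is one attempt and no reset: what is moved stays moved. The work goes in short steps, Python scripts to look and compute and a tool call to move; the robot and the scene stay as the last step left them, time stands still between calls to the robot, and variables do not carry over. Pictures are saved under pics/ and viewed, on a budget of 14 in all, crops included, one or two more only if the job needs it, and the job is handed in when it is done.

Besides the shell and the picture viewer there is one more tool, called after "Request:" as a command line: name --argument value ..., lists and objects as JSON in quotes. jog_arm: Moves the arm, as the interface text tells. Its arguments: {"type":"object","properties":{"increments":{"type":"array"},"jaw":{"type":"number"},"newtons":{"type":"number"}},"required":["increments"]}

```bash
mkdir -p pics; ls; python3 - <<'E'
from cell import env,optics
import cv2,numpy as np
s=env.read_state()
for k in s: print(k,np.round(s[k],4))
for n in ("side","top"):
    c=optics.get_calibration(n); print(n,np.round(c["mtx"],2).tolist(),c["k1"],np.round(c["extrinsics"],4).tolist())
    cv2.imwrite(f"pics/{n}0.png",cv2.resize(optics.capture(n)[:,:,::-1],(800,600)))
    np.save
E
```

```text
pics
clock 0.0
qpos [ 1.1895  0.4268  0.0739  1.6066 -0.0341  1.1108 -0.0671]
qvel [ 0.0013  0.0001  0.001  -0.0009  0.0017  0.0002 -0.0009]
joint_efforts [ 2.00000e-04 -9.35821e+01  3.66680e+00 -4.54190e+01 -4.88000e-02
  2.02000e-02  0.00000e+00]
position [ 0.155  -0.6568  0.404 ]
tcp_rot [-6.000e-04  9.933e-01  1.156e-01 -1.000e-04]
force [ 0.9882  0.3792 -0.1269]
wrist_torque [ 0.0208 -0.0123 -0.013 ]
grip_width 1.0015
side [[452.05, 0.0, 254.48], [0.0, 452.05, 189.9], [0.0, 0.0, 1.0]] -0.10129177574996714 [[-0.9981, -0.02, 0.0576, 0.5054], [-0.0593, 0.5358, -0.8423, 0.8674], [-0.014, -0.8441, -0.5359, 0.6823], [0.0, 0.0, 0.0, 1.0]]
top [[385.19, 0.0, 252.19], [0.0, 385.19, 195.49], [0.0, 0.0, 1.0]] -0.10896186901493413 [[-0.1414, -0.9699, 0.1983, 0.3851], [-0.99, 0.1384, -0.0288, -0.0426], [0.0005, -0.2004, -0.9797, 0.981], [0.0, 0.0, 0.0, 1.0]]
```

View pics/top0.png

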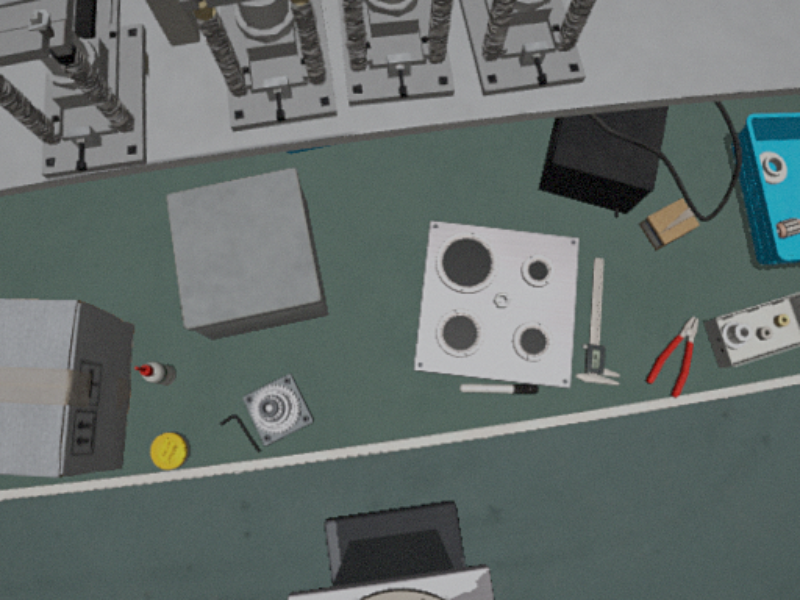

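View pics/side0.png

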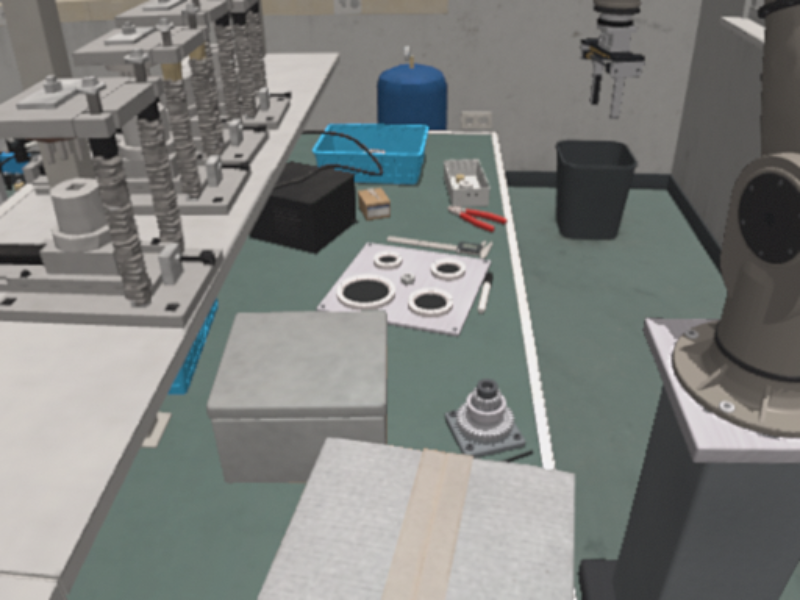

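The top view (800x600 scale) shows the stack at (270,408), and nests for the gear at (466,263), bearing (459,332), collar (537,270) and pinion (533,340). The grey box lies between x≈170–325 and y≈170–335. The side view shows the stack at (487,390).

```bash
cat > h.py <<'E'
from cell import env,optics
import cv2,numpy as np
def cal(n):
    c=optics.get_calibration(n); return np.array(c["mtx"]),c["k1"],np.array(c["extrinsics"])
def rays(n,px):
    K,k1,T=cal(n); q=cv2.undistortPoints(np.float64(px).reshape(-1,1,2),K,np.array([k1,0,0,0,0.]))[:,0]
    return T[:3,3],np.c_[q,np.ones(len(q))]@T[:3,:3].T
def onz(n,px,z):
    o,d=rays(n,px); return o+d*((z-o[2])/d[:,2])[:,None]
def proj(n,P):
    K,k1,T=cal(n); R=T[:3,:3].T
    return cv2.projectPoints(np.float64(P).reshape(-1,1,3),cv2.Rodrigues(R)[0],-R@T[:3,3],K,np.array([k1,0,0,0,0.]))[0][:,0]
def dark(n,im,guess,z,thr,rmax,rmin=0.006):
    "min enclosing circle & centroid of dark blobs near guess px, on plane z"
    m=(im.max(2)<thr).astype(np.uint8); u,v=map(int,guess)
    w=np.zeros_like(m); cv2.circle(w,(u,v),rmax,1,-1); m&=w
    cs,_=cv2.findContours(m,cv2.RETR_EXTERNAL,cv2.CHAIN_APPROX_NONE)
    c=max(cs,key=cv2.contourArea); p=onz(n,c[:,0],z)[:,:2]
    (x,y),ax,_=cv2.fitEllipse(p.astype(np.float32)*1000)
    return np.round([x,y,*ax],1)
E
python3 - <<'E'
from h import *
im=optics.capture("top"); s=optics.capture("side"); cv2.imwrite("pics/t.png",im); 
k=1.5625
for nm,g,r in (("gear",(466,263),26),("bearing",(459,332),20),("pinion",(533,340),17),("collar",(537,270),14)):
    print(nm,dark("top",im,np.array(g)/k,.014,110,r))
for nm,g,r in (("gear",(365,292),28),("bearing",(431,302),22),("pinion",(448,269),17),("collar",(388,261),14)):
    print(nm,dark("side",s,np.array(g)/k,.014,110,r))
for nm,px in (("t",(270,408)),): print(onz("top",np.array(px)/k,.085))
print(onz("side",np.array([(487,384)])/k,.085))
a=cv2.resize(im[235:290,140:205,::-1],None,fx=6,fy=6,interpolation=2); b=cv2.resize(s[225:305,270:350,::-1],(400,400),interpolation=2)
o=np.zeros((400,800,3),np.uint8); o[:330,:390]=a; o[:,400:]=b; cv2.imwrite("pics/crop1.png",o)
E
```

```text
gear [ 637.9 -201.2   79.7   80.4]
bearing [ 522.1 -170.2   52.1   54.5]
pinion [ 491.1 -286.3   39.9   40.5]
collar [ 606.9 -317.    30.1   30.4]
gear [ 636.6 -202.3   67.    78.1]
bearing [ 520.1 -171.7   43.6   51.1]
pinion [ 489.  -289.5   24.9   38.3]
collar [ 605.9 -319.7   18.5   25.1]
[[0.43907328 0.13462105 0.085     ]]
[[0.4388276  0.13894842 0.085     ]]
```

View pics/crop1.png

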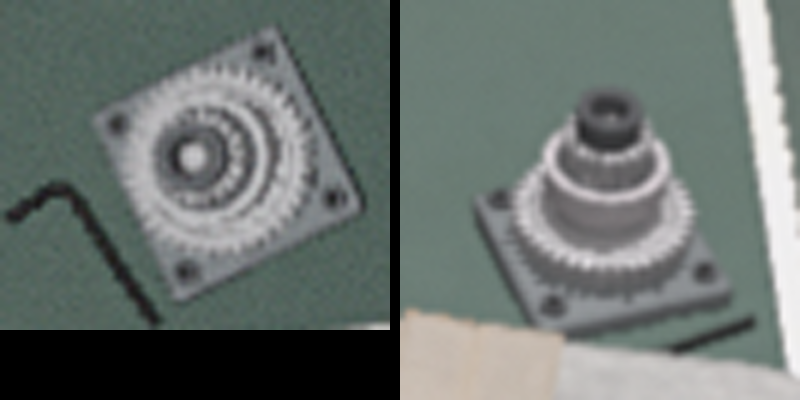

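The crop shows the collar's top centre at about full-image pixel (172.2,261.3) in the top view and (311.8,246) in the side view, with the foot corners clearly visible.

```bash
python3 - <<'E'
from h import *
r=lambda a:print(np.round(np.array(a)*1000,1).tolist())
r(onz("top",[(172.2,261.3)],.085)); r(onz("side",[(311.8,246)],.085))
f=np.array([(275,28),(97,122),(180,298),(362,208)])/6+[140,235]
P=onz("top",f,.012); r(P); r(P.mean(0))
r([np.linalg.norm(P[i]-P[i-1]) for i in range(4)])
r(onz("top",np.array([(167,196),(296,169),(326,302),(185,328)])/1.5625,.134))
r(onz("side",np.array([(230,312),(386,312),(387,408),(212,408)])/1.5625,.134))
E
```

```text
[[438.8, 136.1, 85.0]]
[[438.6, 139.7, 85.0]]
[[492.4, 110.5, 12.0], [463.4, 189.3, 12.0], [386.8, 162.4, 12.0], [413.2, 83.1, 12.0]]
[438.9, 136.3, 12.0]
[83.8, 84.0, 81.3, 83.6]
[[773.8, 250.8, 134.0], [787.1, 50.1, 134.0], [575.4, 28.8, 134.0], [566.3, 236.2, 134.0]]
[[799.4, 54.9, 134.0], [578.2, 46.2, 134.0], [562.3, 247.2, 134.0], [768.0, 257.5, 134.0]]
```

Request:
jog_arm --increments '[{"xyz": [25, -25, 0], "rotation": [0, 0, 0.058]}, {"xyz": [25, -25, 0], "rotation": [0, 0, 0.058]}, {"xyz": [25, -25, 0], "rotation": [0, 0, 0.058]}, {"xyz": [25, -25, 0], "rotation": [0, 0, 0.058]}, {"xyz": [25, -25, 0], "rotation": [0, 0, 0]}, {"xyz": [25, -25, 0], "rotation": [0, 0, 0]}, {"xyz": [25, -25, 0], "rotation": [0, 0, 0]}, {"xyz": [25, -25, 0], "rotation": [0, 0, 0]}, {"xyz": [25, -25, 0], "rotation": [0, 0, 0]}, {"xyz": [25, -25, 0], "rotation": [0, 0, 0]}, {"xyz": [25, -25, 0], "rotation": [0, 0, 0]}, {"xyz": [25, -25, 0], "rotation": [0, 0, 0]}]'

```text
clock: 1.2
position: [0.4464, -0.338, 0.4018]
tcp_rot: [0.0, 1.0, -0.013, -0.002]
force: [-0.1, 0.3, -0.7]
grip_width: 0.998
```

Request:
jog_arm --increments '[{"xyz": [0, -38, 0], "rotation": [0, 0, -0.026]}, {"xyz": [0, -40, 0], "rotation": [0, 0, 0]}, {"xyz": [-1, -40, 0], "rotation": [0, 0, 0]}, {"xyz": [-1, -40, 0], "rotation": [0, 0, 0]}, {"xyz": [-1, -40, 0], "rotation": [0, 0, 0]}, {"xyz": [-1, -40, 0], "rotation": [0, 0, 0]}, {"xyz": [-1, -40, 0], "rotation": [0, 0, 0]}, {"xyz": [-1, -40, 0], "rotation": [0, 0, 0]}, {"xyz": [-1, -40, 0], "rotation": [0, 0, 0]}, {"xyz": [0, -40, 10], "rotation": [0, 0, 0]}, {"xyz": [0, -40, 20], "rotation": [0, 0, 0]}, {"xyz": [0, -20, 20], "rotation": [0, 0, 0]}, {"xyz": [0, -10, 15], "rotation": [0, 0, 0]}, {"xyz": [0, 0, 0], "rotation": [0, 0, 0]}]' --newtons 20

```text
clock: 2.37
position: [0.4383, 0.1523, 0.3384]
tcp_rot: [-0.001, 1.0, 0.006, 0.003]
force: [-1.5, -0.1, -0.1]
grip_width: 1.001
```

Request:
jog_arm --increments '[{"xyz": [0, 15, 0], "rotation": [0, -0.006, 0.012]}, {"xyz": [0, 0, 20], "rotation": [0, 0, 0]}, {"xyz": [0, 0, 20], "rotation": [0, 0, 0]}, {"xyz": [0, 0, 13], "rotation": [0, 0, 0]}, {"xyz": [0, 0, 5], "rotation": [0, 0, 0]}, {"xyz": [0, 0, 0], "rotation": [0, 0, 0]}]'

```text
clock: 2.87
position: [0.4398, 0.1313, 0.2812]
tcp_rot: [-0.0, 1.0, -0.003, 0.0]
force: [-1.0, 0.1, -0.3]
grip_width: 1.001
```

```bash
cat > look.py <<'E'
from h import *
import sys
s=env.read_state(); print(s["clock"],np.round(s["position"],4),np.round(s["tcp_rot"],4),np.round(s["force"],1),np.round(s["grip_width"],3))
def look(name,P,h=40):
    o=[]
    for n in ("top","side"):
        im=optics.capture(n); u,v=map(int,proj(n,[P])[0]); u=min(max(u,h),511-h);v=min(max(v,h),383-h)
        o.append(cv2.resize(im[v-h:v+h,u-h:u+h,::-1],(400,400),interpolation=2)); print(n,"crop origin",u-h,v-h,"scale",200/h)
    cv2.imwrite(f"pics/{name}.png",np.hstack(o))
look(sys.argv[1],[float(x) for x in sys.argv[2:5]])
E
python3 look.py grasp1 0.439 0.137 0.08
```

```text
2.8667 [0.4398 0.1313 0.2812] [-1.0e-04  1.0e+00 -2.9e-03  3.0e-04] [-1.   0.1 -0.3] 1.001
top crop origin 132 221 scale 5.0
side crop origin 271 207 scale 5.0
```

View pics/grasp1.png

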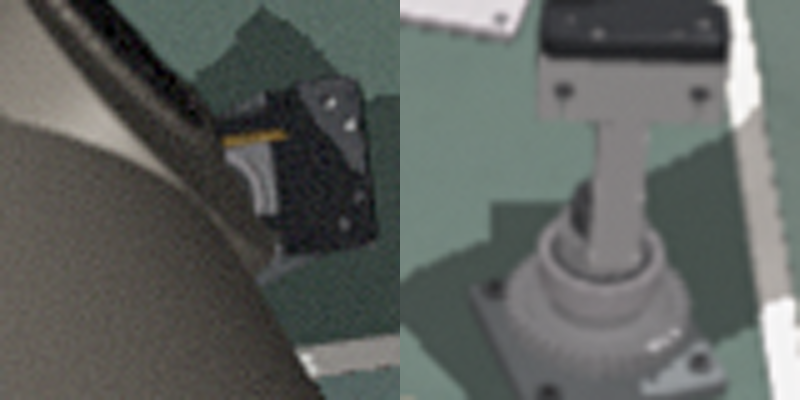

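The right half shows the near finger's tip at crop (617,255), with the collar partly behind it at (590,215). I'll check the finger against its predicted projection.

```bash
python3 - <<'E'
from h import *
# predicted near finger outer back, tip centre
print((proj("side",[(0.4398,0.1313+.0595,.0822),(0.4398,0.1313+.0595,.122),(0.4388,.137,.085)])-[271,207])*5+[400,0])
print(proj("side",[(0.4398,0.1313+.0595,.0822)])-proj("side",[(0.4448,0.1313+.0595,.0822)]))
E
```

```text
[[606.45410041 283.06553875]
 [612.40612141 205.15577566]
 [603.25276289 190.79445995]]
[[2.53994514 0.06342107]]
```

Request:
jog_arm --increments '[{"xyz": [2, -5.5, 2], "rotation": [0, 0, -0.006]}, {"xyz": [0, 0, 1], "rotation": [0, 0, 0]}, {"xyz": [0, 0, 0], "rotation": [0, 0, 0]}]'

```text
clock: 3.22
position: [0.4431, 0.1374, 0.2814]
tcp_rot: [-0.001, 1.0, -0.0, 0.003]
force: [-0.9, -0.4, 0.4]
grip_width: 1.0
```

Request:
jog_arm --increments '[{"xyz": [0, 0, 0], "rotation": [0, 0, 0]}, {"xyz": [0, 0, 0], "rotation": [0, 0, 0]}, {"xyz": [0, 0, 0], "rotation": [0, 0, 0]}, {"xyz": [0, 0, 0], "rotation": [0, 0, 0]}, {"xyz": [0, 0, 0], "rotation": [0, 0, 0]}, {"xyz": [0, 0, 0], "rotation": [0, 0, 0]}, {"xyz": [0, 0, 0], "rotation": [0, 0, 0]}, {"xyz": [0, 0, 0], "rotation": [0, 0, 0]}]' --jaw 1 --newtons 8

```text
clock: 3.88
position: [0.4433, 0.1378, 0.2825]
tcp_rot: [-0.001, 1.0, 0.0, 0.004]
force: [1.4, -0.3, -0.3]
grip_width: 0.47
```

Request:
jog_arm --increments '[{"xyz": [-1, 0, 5], "rotation": [0, -0.006, 0]}, {"xyz": [0, 0, 3], "rotation": [0, 0, 0]}, {"xyz": [0, 0, 0], "rotation": [0, 0, 0]}]' --jaw 0

```text
clock: 4.13
position: [0.4423, 0.1378, 0.2737]
tcp_rot: [-0.001, 1.0, 0.0, 0.0]
force: [-0.0, 0.8, 0.5]
grip_width: 0.499
```

Request:
jog_arm --increments '[{"xyz": [0, 0, -3.5], "rotation": [0, 0, 0]}, {"xyz": [0, 0, 0], "rotation": [0, 0, 0]}]'

```text
clock: 4.3
position: [0.4421, 0.1377, 0.2769]
tcp_rot: [-0.001, 1.0, 0.0, -0.0]
force: [0.5, -0.8, -0.2]
grip_width: 0.499
```

Request:
jog_arm --increments '[{"xyz": [0, 0, 0], "rotation": [0, 0, 0]}, {"xyz": [0, 0, 0], "rotation": [0, 0, 0]}, {"xyz": [0, 0, 0], "rotation": [0, 0, 0]}, {"xyz": [0, 0, 0], "rotation": [0, 0, 0]}, {"xyz": [0, 0, 0], "rotation": [0, 0, 0]}, {"xyz": [0, 0, 0], "rotation": [0, 0, 0]}]' --jaw 1 --newtons 15

```text
clock: 4.8
position: [0.4422, 0.1377, 0.2774]
tcp_rot: [-0.001, 1.0, 0.0, 0.0]
force: [0.4, -1.1, -0.4]
grip_width: 0.284
```

Request:
jog_arm --increments '[{"xyz": [0, 0, -10], "rotation": [0, 0, 0]}, {"xyz": [0, 0, -20], "rotation": [0, 0, 0]}, {"xyz": [0, 0, -25], "rotation": [0, 0, 0]}, {"xyz": [0, 0, -20], "rotation": [0, 0, 0]}, {"xyz": [0, 0, 0], "rotation": [0, 0, 0]}]'

```text
clock: 5.22
position: [0.4415, 0.1379, 0.3567]
tcp_rot: [-0.001, 1.0, 0.001, -0.002]
force: [0.1, 0.9, 0.7]
grip_width: 0.291
```

```bash
python3 look.py lift1 0.439 0.137 0.13
```

```text
5.2167 [0.4415 0.1379 0.3567] [-8.0e-04  1.0e+00  1.1e-03 -2.0e-03] [0.1 0.9 0.7] 0.291
top crop origin 127 220 scale 5.0
side crop origin 272 187 scale 5.0
```

View pics/lift1.png

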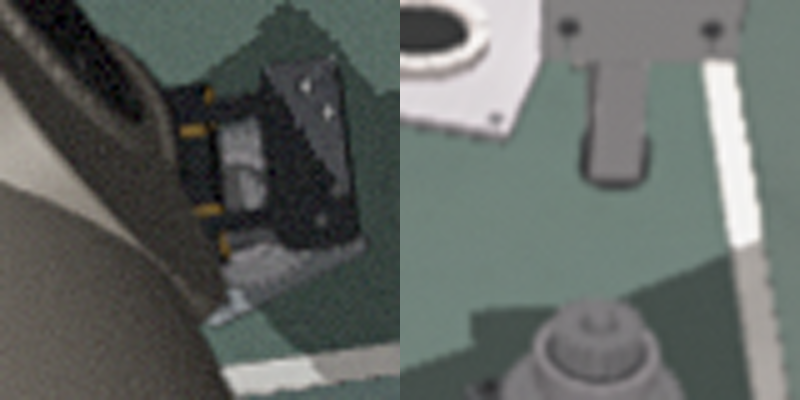

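The side view shows the collar held squarely behind the finger (centre ≈615 against finger ≈617), with the pinion left below. It's well centred, so I'll carry it to its nest.

Request:
jog_arm --increments '[{"xyz": [6, 15, 0], "rotation": [0, 0.004, 0]}, {"xyz": [13, 35, 0], "rotation": [0, 0, 0]}, {"xyz": [13, 35, 0], "rotation": [0, 0, 0]}, {"xyz": [13, 35, 0], "rotation": [0, 0, 0]}, {"xyz": [13, 35, 0], "rotation": [0, 0, 0]}, {"xyz": [13, 35, 0], "rotation": [0, 0, 0]}, {"xyz": [13, 35, 0], "rotation": [0, 0, 0]}, {"xyz": [13, 35, 0], "rotation": [0, 0, 0]}, {"xyz": [13, 35, 0], "rotation": [0, 0, 0]}, {"xyz": [13, 35, 0], "rotation": [0, 0, 0]}, {"xyz": [13, 35, 0], "rotation": [0, 0, 0]}, {"xyz": [13, 35, 0], "rotation": [0, 0, 0]}, {"xyz": [13, 35, 0], "rotation": [0, 0, 0]}, {"xyz": [6, 15, 0], "rotation": [0, 0, 0]}, {"xyz": [0, 0, 0], "rotation": [0, 0, 0]}, {"xyz": [0, 0, 0], "rotation": [0, 0, 0]}]'

```text
clock: 6.65
position: [0.6132, -0.3331, 0.3343]
tcp_rot: [-0.002, 1.0, 0.005, -0.012]
force: [0.1, 1.0, -0.2]
grip_width: 0.286
```

Request:
jog_arm --increments '[{"xyz": [-3, -16, 0], "rotation": [-0.004, 0.024, 0.01]}, {"xyz": [0, 0, 25], "rotation": [0, 0, 0]}, {"xyz": [0, 0, 25], "rotation": [0, 0, 0]}, {"xyz": [0, 0, 20], "rotation": [0, 0, 0]}, {"xyz": [0, 0, 8], "rotation": [0, 0, 0]}, {"xyz": [0, 0, 0], "rotation": [0, 0, 0]}]'

```text
clock: 7.15
position: [0.6085, -0.3099, 0.2509]
tcp_rot: [-0.002, 1.0, 0.002, -0.001]
force: [-0.0, -0.5, 0.3]
grip_width: 0.286
```

```bash
python3 look.py place1 0.607 -0.317 0.03
```

```text
7.15 [ 0.6085 -0.3099  0.2509] [-0.0018  1.      0.0018 -0.001 ] [-0.  -0.5  0.3] 0.286
top crop origin 305 131 scale 5.0
side crop origin 207 121 scale 5.0
```

View pics/place1.png

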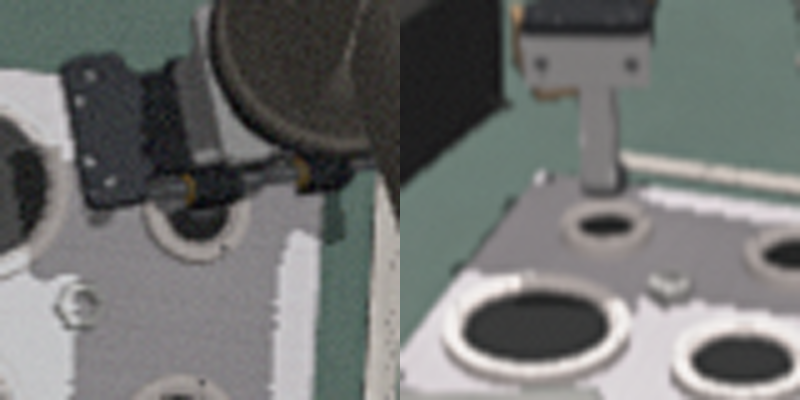

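Side view: the finger's tip is at about (600,188) with the collar edge visible to (625,180). The collar nest's centre is at (605,225).

```bash
python3 - <<'E'
from h import *
o=np.array([207,121])
for P in [(.6085,-.31,.06),(.6085,-.29,.06),(.6085,-.29,.09),(.6069,-.317,.019),(.61,-.3165,.014)]:
    print(P,(proj("side",[P])[0]-o)*5+[400,0])
print(5*(proj("side",[(.6035,-.29,.06)])-proj("side",[(.6085,-.29,.06)])))
r=np.round
print(r(onz("side",[np.array([205,225])/5+o],.019)*1000,1), r(onz("side",[np.array([200,190])/5+o],.052)*1000,1))
E
```

```text
(0.6085, -0.31, 0.06) [596.07086844 162.00965209]
(0.6085, -0.29, 0.06) [593.49837432 178.06762588]
(0.6085, -0.29, 0.09) [592.23814318 132.01563236]
(0.6069, -0.317, 0.019) [601.2035033  217.04118277]
(0.61, -0.3165, 0.014) [596.19865759 224.6129396 ]
[[8.56958353 0.13274801]]
[[ 603.9 -307.4   19. ]] [[ 604.9 -290.3   52. ]]
```

```bash
python3 - <<'E'
from h import *
a=(proj("side",[(.438,.1519,.1506),(.438,.1469,.1506),(.438,.1379+.0265,.1577),(.605,-.3099+.0265,.0519)]))
print((a[:3]-[272,187])*5+[400,0],(a[3]-[207,121])*5+[400,0])
E
```

```text
[[611.37473417 185.06692364]
 [610.72706907 177.46440503]
 [614.10375903 189.69290177]] [598.97941384 195.8388563 ]
```

Request:
jog_arm --increments '[{"xyz": [1.5, 7, 0], "rotation": [0, 0, 0]}, {"xyz": [0, 0, 10], "rotation": [0, 0, 0]}, {"xyz": [0, 0, 7], "rotation": [0, 0, 0]}, {"xyz": [0, 0, 0], "rotation": [0, 0, 0]}, {"xyz": [0, 0, 0], "rotation": [0, 0, 0]}]'

```text
clock: 7.67
position: [0.612, -0.3188, 0.2388]
tcp_rot: [0.0, 1.0, 0.001, 0.003]
force: [-0.5, -0.1, -1.3]
grip_width: 0.285
```

Request:
jog_arm --increments '[{"xyz": [-2, -1.5, 4], "rotation": [0, -0.005, 0]}, {"xyz": [0, 0, 4], "rotation": [0, 0, 0]}, {"xyz": [0, 0, 3], "rotation": [0, 0, 0]}, {"xyz": [0, 0, 0], "rotation": [0, 0, 0]}, {"xyz": [0, 0, 0], "rotation": [0, 0, 0]}]'

```text
clock: 8.08
position: [0.6098, -0.3171, 0.2269]
tcp_rot: [0.0, 1.0, 0.001, 0.0]
force: [-0.2, -1.1, -0.5]
grip_width: 0.287
```

Request:
jog_arm --increments '[{"xyz": [0, 0, 3], "rotation": [0, 0, 0]}, {"xyz": [0, 0, 2], "rotation": [0, 0, 0]}, {"xyz": [0, 0, 0], "rotation": [0, 0, 0]}, {"xyz": [0, 0, 0], "rotation": [0, 0, 0]}]'

```text
clock: 8.42
position: [0.6099, -0.3171, 0.2215]
tcp_rot: [0.0, 1.0, 0.001, 0.0]
force: [0.1, -0.4, -1.4]
grip_width: 0.288
```

Request:
jog_arm --increments '[{"xyz": [0, 0, 1], "rotation": [0, 0, 0]}, {"xyz": [0, 0, 0], "rotation": [0, 0, 0]}]'

```text
clock: 8.58
position: [0.61, -0.3171, 0.2205]
tcp_rot: [0.0, 1.0, 0.001, 0.0]
force: [-0.1, -0.2, -0.7]
grip_width: 0.287
```

Request:
jog_arm --increments '[{"xyz": [0, 0, 0], "rotation": [0, 0, 0]}, {"xyz": [0, 0, 0], "rotation": [0, 0, 0]}, {"xyz": [0, 0, 0], "rotation": [0, 0, 0]}, {"xyz": [0, 0, -10], "rotation": [0, 0, 0]}, {"xyz": [0, 0, -30], "rotation": [0, 0, 0]}, {"xyz": [0, 0, -35], "rotation": [0, 0, 0]}, {"xyz": [0, 0, -25], "rotation": [0, 0, 0]}, {"xyz": [0, 0, 0], "rotation": [0, 0, 0]}]' --jaw 0

```text
clock: 9.25
position: [0.6095, -0.3167, 0.3256]
tcp_rot: [-0.001, 1.0, 0.002, -0.001]
force: [0.4, 0.2, 0.4]
grip_width: 0.501
```

Now travel back toward the stack (x .442, y .137); once there I'll check both the collar in its nest and the pinion.

Request:
jog_arm --increments '[{"xyz": [-6, -15, 0], "rotation": [0, 0, 0]}, {"xyz": [-13, -35, 0], "rotation": [0, 0, 0]}, {"xyz": [-13, -35, 0], "rotation": [0, 0, 0]}, {"xyz": [-13, -35, 0], "rotation": [0, 0, 0]}, {"xyz": [-13, -35, 0], "rotation": [0, 0, 0]}, {"xyz": [-13, -35, 0], "rotation": [0, 0, 0]}, {"xyz": [-13, -35, 0], "rotation": [0, 0, 0]}, {"xyz": [-13, -35, 0], "rotation": [0, 0, 0]}, {"xyz": [-13, -35, 0], "rotation": [0, 0, 0]}, {"xyz": [-13, -35, 0], "rotation": [0, 0, 0]}, {"xyz": [-13, -35, 0], "rotation": [0, 0, 0]}, {"xyz": [-13, -35, 0], "rotation": [0, 0, 0]}, {"xyz": [-13, -35, 0], "rotation": [0, 0, 0]}, {"xyz": [-5, -14, 0], "rotation": [0, 0, 0]}, {"xyz": [0, 0, 0], "rotation": [0, 0, 0]}, {"xyz": [0, 0, 0], "rotation": [0, 0, 0]}]' --jaw -0.4

```text
clock: 10.58
position: [0.432, 0.1497, 0.3345]
tcp_rot: [0.003, 1.0, 0.0, 0.008]
force: [-0.2, -0.8, 0.2]
grip_width: 0.701
```

```bash
python3 look.py chk1 0.607 -0.317 0.02
```

```text
10.5833 [0.432  0.1497 0.3345] [2.7e-03 1.0e+00 3.0e-04 8.2e-03] [-0.2 -0.8  0.2] 0.701
top crop origin 304 132 scale 5.0
side crop origin 207 124 scale 5.0
```

View pics/chk1.png

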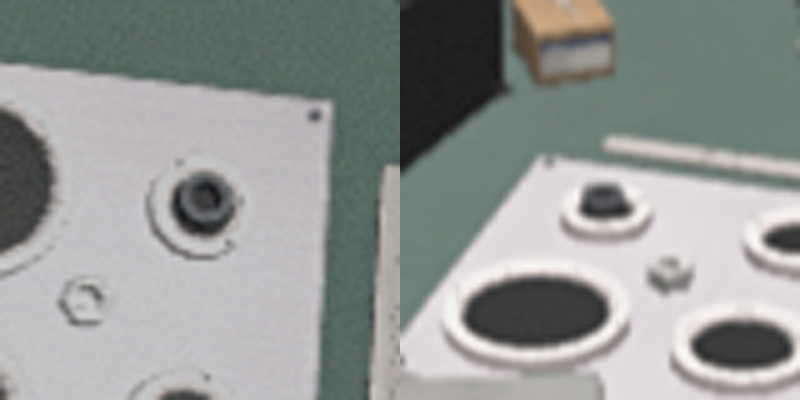

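The collar sits flat in its nest: top face at crop (205,203), nest ring centred near (201,208).

```bash
python3 - <<'E'
from h import *
print(onz("top",[(345,172.6)],.028),onz("top",[(304+201/5,132+208/5)],.019))
E
```

```text
[[ 0.60377131 -0.31566797  0.028     ]] [[ 0.60348813 -0.31564438  0.019     ]]
```

Request:
jog_arm --increments '[{"xyz": [9, 12, 0], "rotation": [0.005, -0.016, 0]}, {"xyz": [0, 0, 0], "rotation": [0, 0, 0]}, {"xyz": [0, 0, 0], "rotation": [0, 0, 0]}]'

```text
clock: 10.93
position: [0.4428, 0.133, 0.3347]
tcp_rot: [0.001, 1.0, -0.003, 0.0]
force: [-0.5, 0.1, -0.2]
grip_width: 0.703
```

Request:
jog_arm --increments '[{"xyz": [0, -4, 20], "rotation": [0, 0, -0.006]}, {"xyz": [0, 0, 25], "rotation": [0, 0, 0]}, {"xyz": [0, 0, 17], "rotation": [0, 0, 0]}, {"xyz": [0, 0, 4], "rotation": [0, 0, 0]}, {"xyz": [0, 0, 0], "rotation": [0, 0, 0]}, {"xyz": [0, 0, 0], "rotation": [0, 0, 0]}]'

```text
clock: 11.43
position: [0.4445, 0.1333, 0.2676]
tcp_rot: [0.001, 1.0, -0.005, 0.002]
force: [0.6, 0.0, 0.9]
grip_width: 0.698
```

Request:
jog_arm --increments '[{"xyz": [-2, -4, 3.5], "rotation": [0.002, -0.004, -0.01]}, {"xyz": [0, 0, 1], "rotation": [0, 0, 0]}, {"xyz": [0, 0, 0], "rotation": [0, 0, 0]}]'

```text
clock: 11.68
position: [0.443, 0.1377, 0.2649]
tcp_rot: [-0.001, 1.0, 0.0, 0.001]
force: [-0.5, 0.3, -0.5]
grip_width: 0.699
```

Request:
jog_arm --increments '[{"xyz": [-0.5, 0, 2], "rotation": [0, 0, 0]}, {"xyz": [0, 0, 0], "rotation": [0, 0, 0]}]'

```text
clock: 11.85
position: [0.4427, 0.1379, 0.2636]
tcp_rot: [-0.001, 1.0, 0.001, 0.002]
force: [0.4, 0.1, -0.8]
grip_width: 0.7
```

Request:
jog_arm --increments '[{"xyz": [0, 0, 0], "rotation": [0, 0, 0]}, {"xyz": [0, 0, 0], "rotation": [0, 0, 0]}, {"xyz": [0, 0, 0], "rotation": [0, 0, 0]}, {"xyz": [0, 0, 0], "rotation": [0, 0, 0]}, {"xyz": [0, 0, 0], "rotation": [0, 0, 0]}, {"xyz": [0, 0, 0], "rotation": [0, 0, 0]}, {"xyz": [0, 0, 0], "rotation": [0, 0, 0]}]' --jaw 1 --newtons 20

```text
clock: 12.43
position: [0.4429, 0.138, 0.2642]
tcp_rot: [-0.001, 1.0, 0.0, 0.002]
force: [-0.3, 1.0, -0.5]
grip_width: 0.383
```

Request:
jog_arm --increments '[{"xyz": [0, 0, -10], "rotation": [0, 0, 0]}, {"xyz": [0, 0, -25], "rotation": [0, 0, 0]}, {"xyz": [0, 0, -30], "rotation": [0, 0, 0]}, {"xyz": [0, 0, -20], "rotation": [0, 0, 0]}, {"xyz": [0, 0, 0], "rotation": [0, 0, 0]}]'

```text
clock: 12.85
position: [0.4416, 0.138, 0.3537]
tcp_rot: [-0.001, 1.0, 0.001, -0.0]
force: [1.9, 0.8, -0.3]
grip_width: 0.382
```

Request:
jog_arm --increments '[{"xyz": [2, 15, 0], "rotation": [0, 0, 0]}, {"xyz": [4, 35, 0], "rotation": [0, 0, 0]}, {"xyz": [4, 35, 0], "rotation": [0, 0, 0]}, {"xyz": [4, 35, 0], "rotation": [0, 0, 0]}, {"xyz": [4, 35, 0], "rotation": [0, 0, 0]}, {"xyz": [4, 35, 0], "rotation": [0, 0, 0]}, {"xyz": [4, 35, 0], "rotation": [0, 0, 0]}, {"xyz": [4, 35, 0], "rotation": [0, 0, 0]}, {"xyz": [4, 35, 0], "rotation": [0, 0, 0]}, {"xyz": [4, 35, 0], "rotation": [0, 0, 0]}, {"xyz": [4, 35, 0], "rotation": [0, 0, 0]}, {"xyz": [4, 25, 0], "rotation": [0, 0, 0]}, {"xyz": [2, 12, 0], "rotation": [0, 0, 0]}, {"xyz": [0, 0, 0], "rotation": [0, 0, 0]}, {"xyz": [0, 0, 0], "rotation": [0, 0, 0]}]'

```text
clock: 14.1
position: [0.4903, -0.2808, 0.3546]
tcp_rot: [-0.002, 1.0, 0.004, 0.002]
force: [0.5, 0.7, -0.9]
grip_width: 0.384
```

Request:
jog_arm --increments '[{"xyz": [4, 5, 20], "rotation": [-0.004, -0.004, 0.008]}, {"xyz": [0, 0, 30], "rotation": [0, 0, 0]}, {"xyz": [0, 0, 30], "rotation": [0, 0, 0]}, {"xyz": [0, 0, 22], "rotation": [0, 0, 0]}, {"xyz": [0, 0, 8], "rotation": [0, 0, 0]}, {"xyz": [0, 0, 0], "rotation": [0, 0, 0]}, {"xyz": [0, 0, 0], "rotation": [0, 0, 0]}]'

```text
clock: 14.68
position: [0.4963, -0.2753, 0.2433]
tcp_rot: [-0.002, 1.0, 0.005, 0.001]
force: [0.2, 0.2, 0.1]
grip_width: 0.383
```

```bash
python3 look.py place2 0.490 -0.287 0.03
```

```text
14.6833 [ 0.4963 -0.2753  0.2433] [-0.0016  1.      0.0051  0.0013] [0.2 0.2 0.1] 0.383
top crop origin 302 177 scale 5.0
side crop origin 246 126 scale 5.0
```

View pics/place2.png

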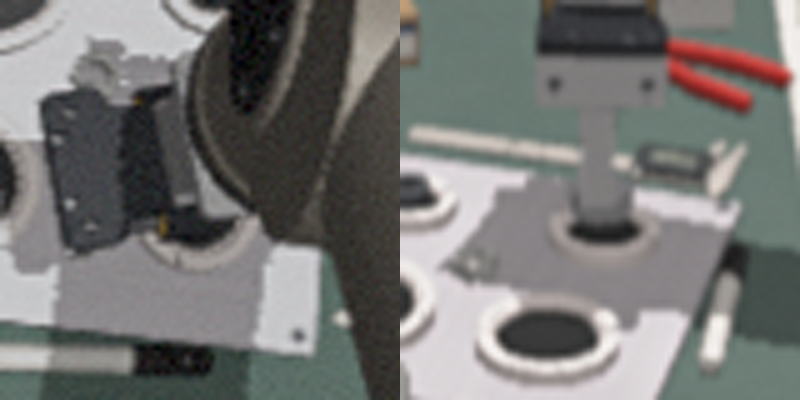

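The pinion (centre ≈602) hangs over its nest (centre ≈604), slightly on the near side, and the collar stays in its own nest at left.

Request:
jog_arm --increments '[{"xyz": [-2, 8.5, 0], "rotation": [-0.002, -0.002, 0.01]}, {"xyz": [0, 0, 4], "rotation": [0, 0, 0]}, {"xyz": [0, 0, 3], "rotation": [0, 0, 0]}, {"xyz": [0, 0, 0], "rotation": [0, 0, 0]}, {"xyz": [0, 0, 0], "rotation": [0, 0, 0]}]'

```text
clock: 15.2
position: [0.4954, -0.2862, 0.2408]
tcp_rot: [0.002, 1.0, -0.001, 0.004]
force: [0.4, -0.2, -1.0]
grip_width: 0.385
```

Request:
jog_arm --increments '[{"xyz": [-1, 0, 5], "rotation": [0.003, -0.006, 0]}, {"xyz": [0, 0, 4], "rotation": [0, 0, 0]}, {"xyz": [0, 0, 2], "rotation": [0, 0, 0]}, {"xyz": [0, 0, 0], "rotation": [0, 0, 0]}, {"xyz": [0, 0, 0], "rotation": [0, 0, 0]}]'

```text
clock: 15.62
position: [0.4943, -0.2861, 0.2285]
tcp_rot: [-0.0, 1.0, -0.001, 0.0]
force: [-0.3, -1.0, -1.1]
grip_width: 0.381
```

Request:
jog_arm --increments '[{"xyz": [0, 0, 4], "rotation": [0, 0, 0]}, {"xyz": [0, 0, 2.5], "rotation": [0, 0, 0]}, {"xyz": [0, 0, 0], "rotation": [0, 0, 0]}, {"xyz": [0, 0, 0], "rotation": [0, 0, 0]}]'

```text
clock: 15.95
position: [0.4944, -0.2861, 0.2212]
tcp_rot: [-0.0, 1.0, -0.001, 0.0]
force: [-1.4, 0.7, 6.5]
grip_width: 0.382
```

Request:
jog_arm --increments '[{"xyz": [0, 0, 0], "rotation": [0, 0, 0]}, {"xyz": [0, 0, 0], "rotation": [0, 0, 0]}, {"xyz": [0, 0, 0], "rotation": [0, 0, 0]}, {"xyz": [0, 0, -10], "rotation": [0, 0, 0]}, {"xyz": [0, 0, -30], "rotation": [0, 0, 0]}, {"xyz": [0, 0, -35], "rotation": [0, 0, 0]}, {"xyz": [0, 0, -25], "rotation": [0, 0, 0]}, {"xyz": [0, 0, 0], "rotation": [0, 0, 0]}]' --jaw -0.2

```text
clock: 16.62
position: [0.494, -0.2856, 0.3268]
tcp_rot: [-0.001, 1.0, -0.001, -0.001]
force: [1.5, -1.0, 0.4]
grip_width: 0.597
```

Request:
jog_arm --increments '[{"xyz": [-2, -15, 0], "rotation": [0, 0, 0]}, {"xyz": [-4, -35, 0], "rotation": [0, 0, 0]}, {"xyz": [-4, -35, 0], "rotation": [0, 0, 0]}, {"xyz": [-4, -35, 0], "rotation": [0, 0, 0]}, {"xyz": [-4, -35, 0], "rotation": [0, 0, 0]}, {"xyz": [-4, -35, 0], "rotation": [0, 0, 0]}, {"xyz": [-4, -35, 0], "rotation": [0, 0, 0]}, {"xyz": [-4, -35, 0], "rotation": [0, 0, 0]}, {"xyz": [-4, -35, 0], "rotation": [0, 0, 0]}, {"xyz": [-4, -35, 0], "rotation": [0, 0, 0]}, {"xyz": [-4, -35, 0], "rotation": [0, 0, 0]}, {"xyz": [-4, -25, 0], "rotation": [0, 0, 0]}, {"xyz": [-2, -12, 0], "rotation": [0, 0, 0]}, {"xyz": [0, 0, 0], "rotation": [0, 0, 0]}, {"xyz": [0, 0, 0], "rotation": [0, 0, 0]}]' --jaw -0.7

```text
clock: 17.87
position: [0.4367, 0.1395, 0.3304]
tcp_rot: [0.001, 1.0, 0.0, 0.002]
force: [0.8, -0.3, 0.4]
grip_width: 0.847
```

```bash
python3 look.py chk2 0.510 -0.277 0.02
```

```text
17.8667 [0.4367 0.1395 0.3304] [0.0012 1.     0.     0.0024] [ 0.8 -0.3  0.4] 0.847
top crop origin 296 170 scale 5.0
side crop origin 239 131 scale 5.0
```

View pics/chk2.png

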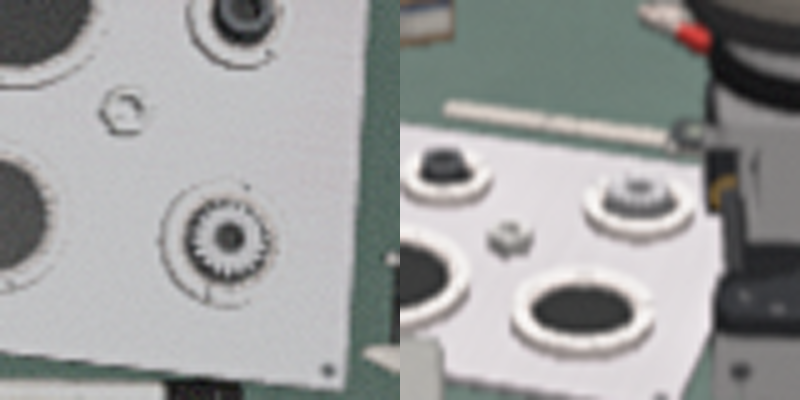

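The pinion sits in its nest: bore at crop (229,238), nest ring centred near (219,245).

```bash
python3 - <<'E'
from h import *
print(onz("top",[(296+229/5,170+238/5)],.028),onz("top",[(296+219/5,170+245/5)],.019))
E
```

```text
[[ 0.49006233 -0.28545919  0.028     ]] [[ 0.48827101 -0.28201701  0.019     ]]
```

Request:
jog_arm --increments '[{"xyz": [5.5, 2, 20], "rotation": [0.002, -0.004, 0]}, {"xyz": [0, 0, 30], "rotation": [0, 0, 0]}, {"xyz": [0, 0, 20], "rotation": [0, 0, 0]}, {"xyz": [0, 0, 6], "rotation": [0, 0, 0]}, {"xyz": [0, 0, 0], "rotation": [0, 0, 0]}, {"xyz": [0, 0, 0], "rotation": [0, 0, 0]}]'

```text
clock: 18.47
position: [0.4447, 0.1298, 0.2533]
tcp_rot: [0.001, 1.0, -0.006, 0.002]
force: [-0.6, 0.2, 0.4]
grip_width: 0.848
```

Request:
jog_arm --increments '[{"xyz": [-2, -7, 3], "rotation": [0.002, -0.004, -0.012]}, {"xyz": [0, 0, 1], "rotation": [0, 0, 0]}, {"xyz": [0, 0, 0], "rotation": [0, 0, 0]}]'

```text
clock: 18.72
position: [0.4435, 0.1369, 0.2514]
tcp_rot: [-0.0, 1.0, -0.0, 0.001]
force: [-0.0, -0.3, 0.2]
grip_width: 0.851
```

Request:
jog_arm --increments '[{"xyz": [-1, -0.5, 3], "rotation": [0, 0, 0]}, {"xyz": [0, 0, 0], "rotation": [0, 0, 0]}]'

```text
clock: 18.88
position: [0.4427, 0.1378, 0.2493]
tcp_rot: [-0.001, 1.0, -0.0, 0.002]
force: [-0.6, 0.1, -0.0]
grip_width: 0.851
```

Request:
jog_arm --increments '[{"xyz": [0, 0, 0], "rotation": [0, 0, 0]}, {"xyz": [0, 0, 0], "rotation": [0, 0, 0]}, {"xyz": [0, 0, 0], "rotation": [0, 0, 0]}, {"xyz": [0, 0, 0], "rotation": [0, 0, 0]}, {"xyz": [0, 0, 0], "rotation": [0, 0, 0]}, {"xyz": [0, 0, 0], "rotation": [0, 0, 0]}, {"xyz": [0, 0, 0], "rotation": [0, 0, 0]}]' --jaw 1 --newtons 25

```text
clock: 19.47
position: [0.4428, 0.138, 0.2499]
tcp_rot: [-0.001, 1.0, 0.0, 0.003]
force: [0.3, -0.2, 0.6]
grip_width: 0.542
```

Request:
jog_arm --increments '[{"xyz": [0, 0, -10], "rotation": [0, 0, 0]}, {"xyz": [0, 0, -25], "rotation": [0, 0, 0]}, {"xyz": [0, 0, -35], "rotation": [0, 0, 0]}, {"xyz": [0, 0, -30], "rotation": [0, 0, 0]}, {"xyz": [0, 0, -10], "rotation": [0, 0, 0]}, {"xyz": [0, 0, 0], "rotation": [0, 0, 0]}]'

```text
clock: 19.97
position: [0.4409, 0.1379, 0.3663]
tcp_rot: [-0.001, 1.0, 0.001, -0.0]
force: [1.1, -0.3, -1.8]
grip_width: 0.543
```

Request:
jog_arm --increments '[{"xyz": [4, 15, 0], "rotation": [0, 0, 0]}, {"xyz": [9, 33, 0], "rotation": [0, 0, 0]}, {"xyz": [9, 33, 0], "rotation": [0, 0, 0]}, {"xyz": [9, 33, 0], "rotation": [0, 0, 0]}, {"xyz": [9, 33, 0], "rotation": [0, 0, 0]}, {"xyz": [9, 33, 0], "rotation": [0, 0, 0]}, {"xyz": [9, 33, 0], "rotation": [0, 0, 0]}, {"xyz": [9, 33, 0], "rotation": [0, 0, 0]}, {"xyz": [9, 33, 0], "rotation": [0, 0, 0]}, {"xyz": [6, 18, 0], "rotation": [0, 0, 0]}, {"xyz": [2, 8, 0], "rotation": [0, 0, 0]}, {"xyz": [0, 0, 0], "rotation": [0, 0, 0]}, {"xyz": [0, 0, 0], "rotation": [0, 0, 0]}]'

```text
clock: 21.05
position: [0.5259, -0.1792, 0.361]
tcp_rot: [-0.002, 1.0, 0.004, -0.003]
force: [0.2, 0.3, -1.4]
grip_width: 0.537
```

Request:
jog_arm --increments '[{"xyz": [0, -7, 15], "rotation": [-0.003, 0.006, 0.008]}, {"xyz": [0, 0, 30], "rotation": [0, 0, 0]}, {"xyz": [0, 0, 35], "rotation": [0, 0, 0]}, {"xyz": [0, 0, 24], "rotation": [0, 0, 0]}, {"xyz": [0, 0, 8], "rotation": [0, 0, 0]}, {"xyz": [0, 0, 0], "rotation": [0, 0, 0]}, {"xyz": [0, 0, 0], "rotation": [0, 0, 0]}]'

```text
clock: 21.63
position: [0.5253, -0.1606, 0.2471]
tcp_rot: [-0.002, 1.0, 0.005, 0.002]
force: [-0.1, -0.2, -0.3]
grip_width: 0.546
```

```bash
python3 look.py place3 0.521 -0.171 0.03
```

```text
21.6333 [ 0.5253 -0.1606  0.2471] [-0.0019  1.      0.0054  0.0019] [-0.1 -0.2 -0.3] 0.546
top crop origin 255 171 scale 5.0
side crop origin 234 147 scale 5.0
```

View pics/place3.png

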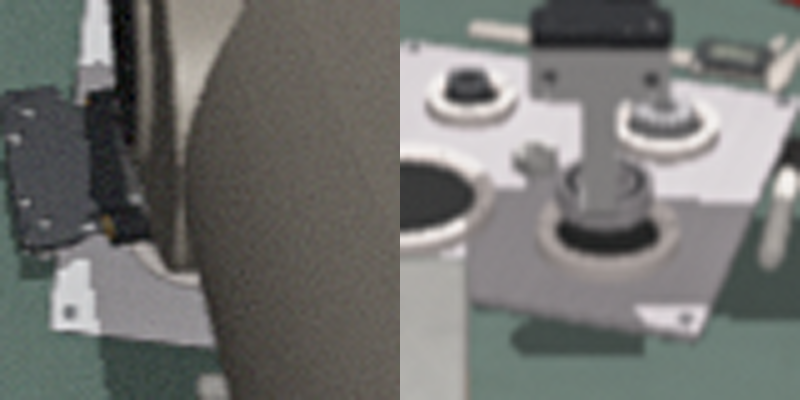

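Side view: bearing centre ≈604, nest centre ≈608, so I'll nudge about 1.5 mm toward −x. The collar and pinion are still seated.

Request:
jog_arm --increments '[{"xyz": [-1.5, 8.5, 0], "rotation": [-0.003, -0.004, 0.01]}, {"xyz": [0, 0, 4], "rotation": [0, 0, 0]}, {"xyz": [0, 0, 4], "rotation": [0, 0, 0]}, {"xyz": [0, 0, 0], "rotation": [0, 0, 0]}, {"xyz": [0, 0, 0], "rotation": [0, 0, 0]}]'

```text
clock: 22.15
position: [0.5254, -0.1715, 0.2438]
tcp_rot: [0.001, 1.0, -0.001, 0.004]
force: [0.3, -0.6, -1.2]
grip_width: 0.543
```

Request:
jog_arm --increments '[{"xyz": [-1.5, -0.5, 5], "rotation": [0.002, -0.006, 0]}, {"xyz": [0, 0, 5], "rotation": [0, 0, 0]}, {"xyz": [0, 0, 3], "rotation": [0, 0, 0]}, {"xyz": [0, 0, 0], "rotation": [0, 0, 0]}, {"xyz": [0, 0, 0], "rotation": [0, 0, 0]}]'

```text
clock: 22.57
position: [0.5237, -0.1709, 0.2292]
tcp_rot: [-0.0, 1.0, -0.001, 0.0]
force: [-0.2, 0.6, -1.7]
grip_width: 0.544
```

Request:
jog_arm --increments '[{"xyz": [0, 0, 4], "rotation": [0, 0, 0]}, {"xyz": [0, 0, 2], "rotation": [0, 0, 0]}, {"xyz": [0, 0, 0], "rotation": [0, 0, 0]}, {"xyz": [0, 0, 0], "rotation": [0, 0, 0]}]'

```text
clock: 22.9
position: [0.5238, -0.1707, 0.2223]
tcp_rot: [-0.0, 1.0, -0.001, 0.0]
force: [0.4, 0.9, -1.9]
grip_width: 0.543
```

Request:
jog_arm --increments '[{"xyz": [0, 0, 0.8], "rotation": [0, 0, 0]}, {"xyz": [0, 0, 0], "rotation": [0, 0, 0]}]'

```text
clock: 23.07
position: [0.5239, -0.1707, 0.222]
tcp_rot: [-0.0, 1.0, -0.001, 0.0]
force: [0.1, -0.5, -2.2]
grip_width: 0.544
```

Request:
jog_arm --increments '[{"xyz": [0, 0, 0], "rotation": [0, 0, 0]}, {"xyz": [0, 0, 0], "rotation": [0, 0, 0]}, {"xyz": [0, 0, 0], "rotation": [0, 0, 0]}, {"xyz": [0, 0, -10], "rotation": [0, 0, 0]}, {"xyz": [0, 0, -30], "rotation": [0, 0, 0]}, {"xyz": [0, 0, -35], "rotation": [0, 0, 0]}, {"xyz": [0, 0, -25], "rotation": [0, 0, 0]}, {"xyz": [0, 0, 0], "rotation": [0, 0, 0]}]' --jaw -0.45

```text
clock: 23.73
position: [0.5235, -0.1704, 0.3275]
tcp_rot: [-0.001, 1.0, -0.001, -0.001]
force: [1.1, 0.5, -0.0]
grip_width: 0.725
```

Request:
jog_arm --increments '[{"xyz": [-4, -15, 0], "rotation": [0, 0, 0]}, {"xyz": [-9, -33, 0], "rotation": [0, 0, 0]}, {"xyz": [-9, -33, 0], "rotation": [0, 0, 0]}, {"xyz": [-9, -33, 0], "rotation": [0, 0, 0]}, {"xyz": [-9, -33, 0], "rotation": [0, 0, 0]}, {"xyz": [-9, -33, 0], "rotation": [0, 0, 0]}, {"xyz": [-9, -33, 0], "rotation": [0, 0, 0]}, {"xyz": [-9, -33, 0], "rotation": [0, 0, 0]}, {"xyz": [-9, -33, 0], "rotation": [0, 0, 0]}, {"xyz": [-5, -18, 0], "rotation": [0, 0, 0]}, {"xyz": [-2, -8, 0], "rotation": [0, 0, 0]}, {"xyz": [0, 0, 0], "rotation": [0, 0, 0]}, {"xyz": [0, 0, 0], "rotation": [0, 0, 0]}]'

```text
clock: 24.82
position: [0.4372, 0.1457, 0.336]
tcp_rot: [0.001, 1.0, -0.003, 0.007]
force: [0.7, 0.2, -0.1]
grip_width: 0.721
```

```bash
python3 look.py chk3 0.521 -0.201 0.02
```

```text
24.8167 [0.4372 0.1457 0.336 ] [ 8.0e-04  1.0e+00 -2.7e-03  6.5e-03] [ 0.7  0.2 -0.1] 0.721
top crop origin 266 170 scale 5.0
side crop origin 235 144 scale 5.0
```

View pics/chk3.png

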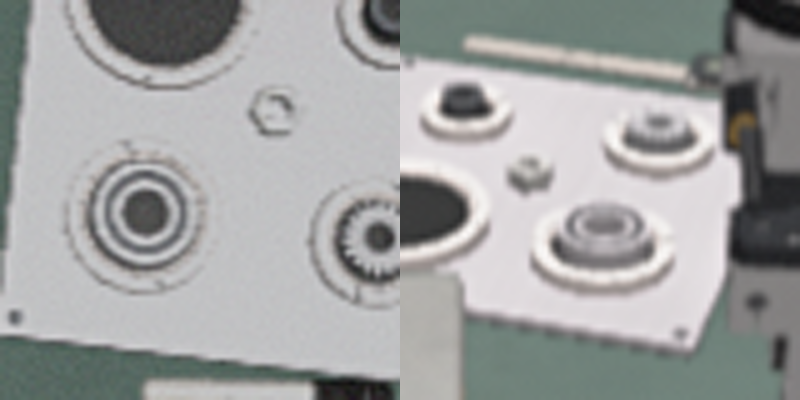

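The bearing sits flat and centred in its nest at crop (146,212); collar and pinion are seated too. Next is the gear.

Request:
jog_arm --increments '[{"xyz": [5, 5, 10], "rotation": [0.002, -0.012, -0.006]}, {"xyz": [0, 0, 25], "rotation": [0, 0, 0]}, {"xyz": [0, 0, 30], "rotation": [0, 0, 0]}, {"xyz": [0, 0, 18], "rotation": [0, 0, 0]}, {"xyz": [0, 0, 6], "rotation": [0, 0, 0]}, {"xyz": [0, 0, 0], "rotation": [0, 0, 0]}, {"xyz": [0, 0, 0], "rotation": [0, 0, 0]}]'

```text
clock: 25.5
position: [0.4471, 0.1298, 0.2413]
tcp_rot: [0.001, 1.0, -0.006, -0.001]
force: [-0.3, 0.4, -0.1]
grip_width: 0.722
```

Request:
jog_arm --increments '[{"xyz": [-4.5, -7.5, 3], "rotation": [0.002, 0.002, -0.012]}, {"xyz": [0, 0, 2], "rotation": [0, 0, 0]}, {"xyz": [0, 0, 0], "rotation": [0, 0, 0]}, {"xyz": [0, 0, 0], "rotation": [0, 0, 0]}]'

```text
clock: 25.83
position: [0.4434, 0.1377, 0.2382]
tcp_rot: [-0.001, 1.0, -0.0, 0.002]
force: [0.3, -0.6, 0.6]
grip_width: 0.725
```

Request:
jog_arm --increments '[{"xyz": [-0.5, 0, 4.5], "rotation": [0, -0.003, 0]}, {"xyz": [0, 0, 1], "rotation": [0, 0, 0]}, {"xyz": [0, 0, 0], "rotation": [0, 0, 0]}]'

```text
clock: 26.08
position: [0.4432, 0.138, 0.2335]
tcp_rot: [-0.001, 1.0, 0.0, 0.001]
force: [0.0, 0.6, -0.8]
grip_width: 0.726
```

Request:
jog_arm --increments '[{"xyz": [-0.5, 0, 1], "rotation": [0, 0, 0]}, {"xyz": [0, 0, 0], "rotation": [0, 0, 0]}, {"xyz": [0, 0, 0], "rotation": [0, 0, 0]}, {"xyz": [0, 0, 0], "rotation": [0, 0, 0]}, {"xyz": [0, 0, 0], "rotation": [0, 0, 0]}, {"xyz": [0, 0, 0], "rotation": [0, 0, 0]}, {"xyz": [0, 0, 0], "rotation": [0, 0, 0]}]' --jaw 1 --newtons 45

```text
clock: 26.67
position: [0.4427, 0.138, 0.2324]
tcp_rot: [-0.001, 1.0, 0.0, 0.001]
force: [0.4, 0.7, -1.3]
grip_width: 0.411
```

Request:
jog_arm --increments '[{"xyz": [0, 0, -6], "rotation": [0, 0, 0]}, {"xyz": [0, 0, -20], "rotation": [0, 0, 0]}, {"xyz": [0, 0, -30], "rotation": [0, 0, 0]}, {"xyz": [0, 0, -35], "rotation": [0, 0, 0]}, {"xyz": [0, 0, -25], "rotation": [0, 0, 0]}, {"xyz": [0, 0, -10], "rotation": [0, 0, 0]}, {"xyz": [0, 0, 0], "rotation": [0, 0, 0]}]'

```text
clock: 27.25
position: [0.441, 0.1377, 0.3644]
tcp_rot: [-0.001, 1.0, 0.001, -0.001]
force: [0.7, 0.3, -3.6]
grip_width: 0.406
```

Request:
jog_arm --increments '[{"xyz": [2, 15, 0], "rotation": [0, 0, 0]}, {"xyz": [5, 35, 0], "rotation": [0, 0, 0]}, {"xyz": [5, 35, 0], "rotation": [0, 0, 0]}, {"xyz": [5, 35, 0], "rotation": [0, 0, 0]}, {"xyz": [5, 35, 0], "rotation": [0, 0, 0]}, {"xyz": [24, 28, 0], "rotation": [0, 0, 0]}, {"xyz": [27, 28, 0], "rotation": [0, 0, 0]}, {"xyz": [27, 28, 0], "rotation": [0, 0, 0]}, {"xyz": [27, 28, 0], "rotation": [0, 0, 0]}, {"xyz": [27, 28, 0], "rotation": [0, 0, 0]}, {"xyz": [27, 26, 0], "rotation": [0, 0, 0]}, {"xyz": [14, 10, 0], "rotation": [0, 0, 0]}, {"xyz": [4, 4, 0], "rotation": [0, 0, 0]}, {"xyz": [0, 0, 0], "rotation": [0, 0, 0]}, {"xyz": [0, 0, 0], "rotation": [0, 0, 0]}]'

```text
clock: 28.5
position: [0.6435, -0.2115, 0.348]
tcp_rot: [-0.002, 1.0, 0.004, -0.009]
force: [-1.3, 0.6, -3.5]
grip_width: 0.413
```

Request:
jog_arm --increments '[{"xyz": [-2.5, -6, 10], "rotation": [-0.003, 0.016, 0.008]}, {"xyz": [0, 0, 25], "rotation": [0, 0, 0]}, {"xyz": [0, 0, 30], "rotation": [0, 0, 0]}, {"xyz": [0, 0, 18], "rotation": [0, 0, 0]}, {"xyz": [0, 0, 6], "rotation": [0, 0, 0]}, {"xyz": [0, 0, 0], "rotation": [0, 0, 0]}, {"xyz": [0, 0, 0], "rotation": [0, 0, 0]}]'

```text
clock: 29.08
position: [0.6354, -0.197, 0.2577]
tcp_rot: [-0.001, 1.0, 0.003, -0.001]
force: [0.6, 0.5, -3.0]
grip_width: 0.41
```

```bash
python3 look.py place4 0.637 -0.201 0.03
```

```text
29.0833 [ 0.6354 -0.197   0.2577] [-0.0012  1.      0.0031 -0.0013] [ 0.6  0.5 -3. ] 0.41
top crop origin 259 125 scale 5.0
side crop origin 193 141 scale 5.0
```

View pics/place4.png

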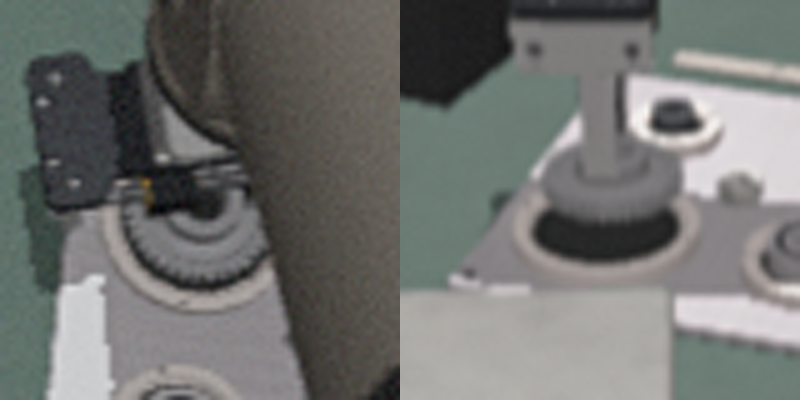

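Side view: gear centre ≈611, nest centre ≈605, so it needs about +4 mm in x (target ≈.640) and −4 mm in y.

Request:
jog_arm --increments '[{"xyz": [3.5, 4, 0], "rotation": [-0.002, 0.003, 0.006]}, {"xyz": [0, 0, 6], "rotation": [0, 0, 0]}, {"xyz": [0, 0, 5], "rotation": [0, 0, 0]}, {"xyz": [0, 0, 0], "rotation": [0, 0, 0]}, {"xyz": [0, 0, 0], "rotation": [0, 0, 0]}]'

```text
clock: 29.6
position: [0.6409, -0.2023, 0.2504]
tcp_rot: [0.001, 1.0, -0.001, 0.004]
force: [-0.5, -0.4, -2.5]
grip_width: 0.412
```

Request:
jog_arm --increments '[{"xyz": [-1, -0.5, 6], "rotation": [0.002, -0.006, 0]}, {"xyz": [0, 0, 5], "rotation": [0, 0, 0]}, {"xyz": [0, 0, 2], "rotation": [0, 0, 0]}, {"xyz": [0, 0, 0], "rotation": [0, 0, 0]}, {"xyz": [0, 0, 0], "rotation": [0, 0, 0]}]'

```text
clock: 30.02
position: [0.6397, -0.2018, 0.2355]
tcp_rot: [-0.0, 1.0, -0.001, 0.0]
force: [1.1, -0.4, -4.2]
grip_width: 0.41
```

Request:
jog_arm --increments '[{"xyz": [0, 0, 4], "rotation": [0, 0, 0]}, {"xyz": [0, 0, 3], "rotation": [0, 0, 0]}, {"xyz": [0, 0, 0], "rotation": [0, 0, 0]}, {"xyz": [0, 0, 0], "rotation": [0, 0, 0]}]'

```text
clock: 30.35
position: [0.6398, -0.2017, 0.2278]
tcp_rot: [-0.0, 1.0, -0.001, 0.0]
force: [-0.3, -0.9, -2.8]
grip_width: 0.415
```

Request:
jog_arm --increments '[{"xyz": [0, 0, 1.5], "rotation": [0, 0, 0]}, {"xyz": [0, 0, 0], "rotation": [0, 0, 0]}, {"xyz": [0, 0, 0], "rotation": [0, 0, 0]}]'

```text
clock: 30.6
position: [0.64, -0.2018, 0.2267]
tcp_rot: [-0.0, 1.0, -0.001, 0.001]
force: [0.2, -0.7, -2.8]
grip_width: 0.408
```

Request:
jog_arm --increments '[{"xyz": [0, 0, 1], "rotation": [0, 0, 0]}, {"xyz": [0, 0, 0], "rotation": [0, 0, 0]}]'

```text
clock: 30.77
position: [0.6401, -0.2019, 0.2267]
tcp_rot: [-0.0, 1.0, -0.001, 0.001]
force: [-0.3, -1.8, -4.3]
grip_width: 0.411
```

Request:
jog_arm --increments '[{"xyz": [0, 0, 0], "rotation": [0, 0, 0]}, {"xyz": [0, 0, 0], "rotation": [0, 0, 0]}, {"xyz": [0, 0, 0], "rotation": [0, 0, 0]}, {"xyz": [0, 0, -10], "rotation": [0, 0, 0]}, {"xyz": [0, 0, -30], "rotation": [0, 0, 0]}, {"xyz": [0, 0, -35], "rotation": [0, 0, 0]}, {"xyz": [0, 0, -35], "rotation": [0, 0, 0]}, {"xyz": [0, 0, -10], "rotation": [0, 0, 0]}, {"xyz": [0, 0, 0], "rotation": [0, 0, 0]}]' --jaw -0.2

```text
clock: 31.52
position: [0.6398, -0.2016, 0.3542]
tcp_rot: [-0.0, 1.0, -0.001, 0.001]
force: [0.2, 0.9, -0.3]
grip_width: 0.601
```

Request:
jog_arm --increments '[{"xyz": [0, 15, -5], "rotation": [0, 0, 0]}, {"xyz": [0, 30, -5], "rotation": [0, 0, 0]}, {"xyz": [-10, 30, -5], "rotation": [0, 0, 0]}, {"xyz": [-10, 30, -5], "rotation": [0, 0, 0]}, {"xyz": [-20, 30, 0], "rotation": [0, 0, 0]}, {"xyz": [-20, 30, 0], "rotation": [0, 0, 0]}, {"xyz": [-20, 30, 0], "rotation": [0, 0, 0]}, {"xyz": [-20, 30, 0], "rotation": [0, 0, 0]}, {"xyz": [-20, 30, 0], "rotation": [0, 0, 0]}, {"xyz": [-20, 30, 0], "rotation": [0, 0, 0]}, {"xyz": [-20, 20, 0], "rotation": [0, 0, 0]}, {"xyz": [-10, 10, 0], "rotation": [0, 0, 0]}, {"xyz": [0, 0, 0], "rotation": [0, 0, 0]}, {"xyz": [0, 0, 0], "rotation": [0, 0, 0]}]'

```text
clock: 32.68
position: [0.4548, -0.5401, 0.3618]
tcp_rot: [-0.004, 1.0, -0.001, -0.005]
force: [-0.3, 0.1, 0.7]
grip_width: 0.603
```

```bash
python3 look.py chk4 0.57 -0.24 0.02
```

```text
32.6833 [ 0.4548 -0.5401  0.3618] [-0.0036  1.     -0.0011 -0.0054] [-0.3  0.1  0.7] 0.603
top crop origin 278 149 scale 5.0
side crop origin 218 137 scale 5.0
```

View pics/chk4.png

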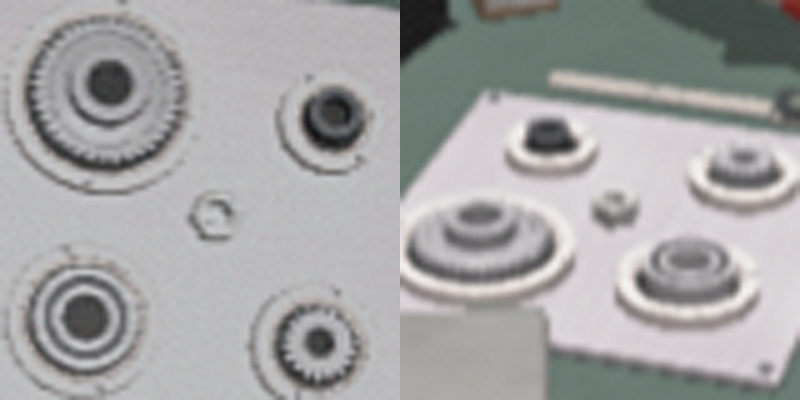

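All four parts look flat in their nests: gear at crop (107,85), collar (333,115), bearing (86,318) and pinion (319,343). The pinion is slightly off-centre, by about 3–4 mm, which is inside the 6 mm limit. The arm is clear of everything.

```bash
python3 -c "
from cell import workorder
print(workorder.job_done())"
```

```text
the job is handed in; nothing more can be done
None
```

I moved the collar, pinion, bearing and gear, in that order, from the shaft into their own nests. The job was handed in at about 33 s of the allowed 109 s.

**Last check:** The final pictures from both cameras show all four parts flat, upright and released in their nests, with the gear's hub up. The arm stood clear with no contact force.

**Disagreements:**
- **Camera offset:** The cameras placed things about 3.5 mm lower in x than the arm's own readings. I corrected for this by lining each part up with its nest in the side view.
- **Pinion:** By eye it sits about 3–4 mm off its nest's centre, inside the 6 mm limit but the least centred of the four. It touched down at the height I calculated for the pocket floor, so I left it there.
- **Bearing and gear:** I set these down by calculated height to within about 1 mm of the floor. I felt no clear contact before letting go.

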